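Set an oiled panel leaning on the drying rack

TASK

The freshly oiled box panel leans too flat on the drying rack: without touching the panel, push the sliding foot stop towards the rack until the panel leans 20 degrees from upright, its foot at the brass marks, and leave the stop against its foot. The stop's catch may or may not be holding: if the stop will not move, press down the round button on it and push again. Then swing the keeper arm fully across in front of the panel, and leave the other things on the bench where they are.

Things in the scene. Friction and masses are not known exactly. Their poses are not given: they have to be found in the camera images.
- rack: Wooden drying rack fixed to the bench, its place and yaw vary. Origin on the bench top; x points from its front (stop's tab) to its back, y left, z up. Base plate 285 x 270 x 12 mm (x -135 to +150 mm), top face 12 mm above the bench. At x = +120 mm two posts (20 x 18 mm, y +/-122, 172 mm high) carry a round steel rail, 12 mm thick, along y, centre 162 mm above the bench
- panel: Loose flat wooden panel, 200 wide (y) x 230 long (z) x 10 mm thick (x), about 0.3 kg, wet with oil. Stands on the base plate, back face on the rail, top away from the stop. Origin: middle of its lower end face; z runs up along it (its angle from vertical is the lean, 40 degrees at the start), x is normal to it, towards the back. At the start its foot is 3 to 14 mm clear of the stop
- stop (a joint): Position in m of the dark wooden foot stop sliding along the rack's +x, 0 (front) to 0.11; starts at 0 to 0.010. With the panel's foot on it the panel leans 40 deg at 0.014, 23 at 0.075, 20 at 0.085, 17 at 0.094. Stays where left; slides at 3 to 4 N alone, up to 8 N with the panel. If the catch holds it stops dead at 0.013, at 12 N or more. The panel does not follow it back
- fence (a point): Middle of the foot of the stop's fence face, the upright face towards the rack that pushes the panel's lower edge, on the base plate (12 mm above the bench); moves with the stop (rack x = -35 mm when the stop is at 0). Fence 160 mm wide, 12 mm thick, 30 mm high. Axes as the rack's
- tab (a point): Middle of the front face of the stop's upright push tab, 82 mm in front of fence and 47 mm above the bench. The tab is 60 mm wide (y), 12 mm thick and its top is 62 mm above the bench; the base plate lies 12 mm above the bench under and in front of it. Push it towards the rack's +x
- catch_top (a point): Centre of the top of the stop's round steel catch button, 26 mm across, 41 mm in front of fence, 12 mm proud of the stop's slab, 44 mm above the bench when up. Moves with the stop. Springs back up whether the catch holds or not, so it looks the same; once pressed the catch stays released
- catch (a joint): Travel of the button in m, 0 up to 0.010 fully down, about 1 N at first to 6 N fully down; 0.006 or more releases the catch, if it was holding
- keeper (a joint): Angle in rad of the steel keeper arm, hinged about a vertical axis on the rack's left post at pivot. 0: it points to the rack's front (-x); 1.57 (end stop): it lies across in front of the panel, pointing to the rack's -y. Turns counter-clockwise seen from above, stays where it is left, needs about 0.5 N at the knob. Starts between 0 and 0.35
- pivot (a point): The keeper's hinge axis, at rack x = +92, y = +122 mm, 166 mm above the bench
- knob (a point): Middle of the free part of the upright round wooden knob on the keeper arm's end, 14 mm across, 85 mm from the hinge axis, free from 176 to 212 mm above the bench; this point is at 196 mm. The arm below it is a bar 10 wide x 8 mm high. When closed it passes about 8 mm in front of the panel, whose top edge is then about 230 mm above the bench, behind the knob
- head: Square pale dogwood mallet head 200 x 56 x 56 mm with brass end bands, lying on the bench; bystander. Origin under its middle
- ferrule: Brass ferrule, ring 28 mm across, 25 mm high, standing on the left front of the rack's base plate beside the stop; bystander
- offcut: Dark wood offcut 30 x 22 x 18 mm on the right front of the rack's base plate beside the stop; bystander
- shaft: Walnut shaft section 220 x 24 x 24 mm lying on the bench to the right; bystander
- calliper: Steel calliper 160 mm long, flat on the bench to the right; bystander
- wax_tin: Round tin 70 mm across, 50 mm high, on the bench to the left; bystander
- driver: Screwdriver lying on the bench to the left; bystander
- mark (a point): Middle of the left brass mark (20 x 26 mm) on the base plate, rack x = +50, y = +117 mm; its twin is on the right. At 20 degrees of lean the stop's fence face is level with the middle of the marks
Things that resemble listed ones, but are neither listed nor needed, are in the scene too. There is more than one size of the panel; the job needs the larger.

How it is judged (in metres and radians):
On the way, in this order (a step that is already met when the one before it is completed fails the run):
1. the panel leans 17 to 23 degrees from upright, at rest (angle between panel's own z axis and vertical between 0.2967 and 0.4014 rad and linear speed of panel below 0.01 m/s), for 0.2 s.
2. the keeper arm is swung across (value of joint keeper above 1.4 rad), for 0.2 s.
At the end, for the whole second after the job is handed in: The panel rests on the base plate and rail, leaning 20 degrees from upright (within 3 degrees), square to the rack (within 6 degrees), at rest, the stop against its foot (gap under 8 mm), and the keeper arm swung across (joint above 1.4 rad) (all of step 1 and angle between the y axis of panel and the y axis of rack, either way round below 0.1 rad and z of panel in the frame of rack between 0.009 and 0.022 m and x of panel in the frame of fence below 0.013 m and value of joint keeper above 1.4 rad); the robot touches nothing.
It fails at once if the robot touches the oiled panel (contact force between any of the fingers, the arm and panel above 0.3 N).
It fails at once if a bystander is moved by more than 30 mm (distance of any of head, ferrule, offcut, shaft, calliper, wax_tin, driver from where it was at the start of the episode above 0.03 m).
It also fails if it takes over 64 s, if anything falls off the work surface, if the arm or the gripper's body presses on something with over 40 N, if the wrist force passes 120 N, or if a joint passes its speed limit or range.

ROBOT

A 6-joint arm with a two-finger parallel gripper is mounted at the origin on the work surface. World frame = base frame: x ahead of the robot, y to its left, z up, the work surface at z = 0. Lengths are in mm, angles in rad, forces in N, time in s.
With the tool pointing down it reaches from about 350 to 775 mm from the base axis. Payload 7.3 kg.
Tool frame: the origin (TCP) lies at the very end of the fingers, on their centre line; the grasp point (between the pads) lies 19 mm behind it; z points along the fingers, y is the direction in which the jaws open and shut (so a half turn about z gives the same grasp; the last joint's range is limited). The gripper opens to 92 mm and grips with 3 to 60 N. Pads are 19 mm wide; open, the fingers measure 130 mm over their backs; the gripper's body (75 mm by 190 mm) begins 47 mm behind the grasp point.
Start: joints at [-0.146, 0.342, 1.524, -0, 1.275, -0.146], TCP at [525.019, 0.019, 226.741] pointing down, gripper open.
Joint ranges: [-2.53, 2.53], [-0.77, 2.02], [0.04, 2.7], [-1, 4.14], [0.28, 2.66], [-3.11, 3.11]. Speed limits (rad/s): [2.57, 2.57, 3.14, 3.14, 3.14, 3.14].

INTERFACE

Orientations are given as [roll, pitch, yaw] about the fixed x, y, z axes, in that order (R = Rz(yaw) Ry(pitch) Rx(roll)).
In Python, from plant import bot gives the robot as it stands.
- The arm moves only by the tool arm_command, never from a script. Its argument "targets" is a list of rows, each an object of numbers: "x", "y", "z": the shift along the world's x, y, z in cm; "roll": the turn about the world's z in rad. In form: [{"x": .., "y": .., "z": .., "roll": ..}, ...]. A call has 1 to 8 rows; each row is the pose to reach, as a shift and turn from the pose commanded when the call began; what a row does not reach only later rows make up. A row lasts 1/12 s, in which the tool goes at most 41.7 mm and 7.16 degrees, less where a joint would pass 70% of its speed; a pose out of reach is approached as far as the arm can. A call with a gripper value outside its range is refused whole. "fingers" is the opening, from 0 (shut) to 1 (fully open), set as the call begins (left out, the last holds). The fingers move at their own pace and stop on an object; the grip force is fixed at half the most. Time passes only in rows, so rows that repeat a pose let the fingers close. It gives the time, the measured TCP pose, the force and the opening at its end, in the units of the state.
- bot.get_obs(): the state, without advancing time (a new reading comes with each control period).
- bot.capture(name): name is "scene" or "side" or "wrist"; returns a dict with "img" (480x640x3 uint8, blue, green, red), "fx", "fy", "cx", "cy" (pixels), "position" and "rotation" of the camera in the world; the wrist camera has in their place "hand_eye" (4x4, takes a point from camera to tool coordinates, whose origin is the TCP and whose axes are the flange's). Camera axes: x right, y down, z forward; pixel columns grow to the right and rows downward; lengths in mm; the calibration is good to about 2 mm. The wrist camera is an equidistant fisheye: a pixel r from the principal point sees the ray r / f radians off the axis. A picture is of the moment at which its call begins: read the wrist's pose just before it. There is no depth.
- bot.close_job(): hands the job in, once; it reports no verdict.
The state is a dict: "time": time; "joint_positions": joint angles; "dq": joint speeds; "tau": joint torques, N m; "tool_pos": TCP position; "tcp_rot": TCP orientation; "contact_force": force on the tool from outside, world axes, zero at the start; "moment": the same for the moment, N m; "grip_width": finger opening in mm.
Only numpy, scipy, OpenCV 4.12 (cv2) and the standard library are available. Lean on these libraries where they do the work, as an engineer would, in place of code of your own. Each camera call takes 0.05 s, during which the arm holds its last target.

## Working session

There is one attempt and no reset: what is moved stays moved. The work goes in short steps, Python scripts to look and compute and a tool call to move; the robot and the scene stay as the last step left them, time stands still between calls to the robot, and variables do not carry over. Pictures are saved under pics/ and viewed, and the job is handed in when it is done.

Besides the shell and the picture viewer there is one more tool, called after "Emit:" as name([rows], argument=value, ...), one row to a line, values as JSON. arm_command: Moves the arm, as the interface text tells. Its arguments: {"type":"object","properties":{"targets":{"type":"array","items":{"type":"object","properties":{"x":{"type":"number"},"y":{"type":"number"},"z":{"type":"number"},"roll":{"type":"number"}}}},"fingers":{"type":"number"}},"required":["targets"]}

```bash
ls; mkdir -p pics; python3 - <<'E'
from plant import bot
import cv2,numpy as np,pickle
o=bot.get_obs();print(o)
for n in ("scene","side","wrist"):
    c=bot.capture(n);cv2.imwrite(f"pics/{n}0.png",c["img"]);pickle.dump(c,open(f"{n}0.pkl","wb"))
    print(n,{k:v for k,v in c.items() if k!="img"})
E
```

```text
pics
{'time': 0.0, 'joint_positions': array([-1.45971205e-01,  3.42756988e-01,  1.52508432e+00,  1.03256272e-05,
        1.27540364e+00, -1.45999482e-01]), 'dq': array([-0.00171899, -0.00217075, -0.0005007 , -0.00097715, -0.00050214,
       -0.00048451]), 'tau': array([ 7.61924657e-04, -4.31245601e+01, -2.44219762e+01,  7.17750052e-02,
        5.59406646e-02, -1.04314388e-04]), 'tool_pos': array([5.24559885e+02, 1.05256270e-01, 2.26003706e+02]), 'tcp_rot': array([-3.13995937e+00, -2.50146601e-04,  1.57082139e+00]), 'contact_force': array([-0.13750612,  0.78982119,  1.02048656]), 'moment': array([ 0.03042227,  0.0070766 , -0.0538654 ]), 'grip_width': 92.02645005209189}
scene {'fx': 502.7520908864449, 'fy': 502.7520908864449, 'cx': 318.50809213751256, 'cy': 242.20041628471438, 'position': array([1146.57825003, -130.52661609, 1044.15986487]), 'rotation': array([-2.50896206e+00, -8.39102544e-04,  1.25221168e+00])}
side {'fx': 571.2018073347133, 'fy': 571.2018073347133, 'cx': 316.9621744606723, 'cy': 236.2170092975909, 'position': array([ 430.44974125, 1206.68605652, 1018.00108726]), 'rotation': array([-2.23489987, -0.01112613, -3.04707662])}
wrist {'fx': 371.64829954431775, 'fy': 371.64829954431775, 'cx': 322.60433827728804, 'cy': 238.95257996326256, 'hand_eye': array([[ 1.06370774e-03, -9.68304509e-01, -2.49770386e-01,
         6.65587765e+01],
       [ 9.99999253e-01,  1.18021838e-03, -3.16706220e-04,
        -4.86972891e-01],
       [ 6.01451662e-04, -2.49769863e-01,  9.68305042e-01,
        -1.58191404e+02],
       [ 0.00000000e+00,  0.00000000e+00,  0.00000000e+00,
         1.00000000e+00]])}
```

View pics/scene0.png

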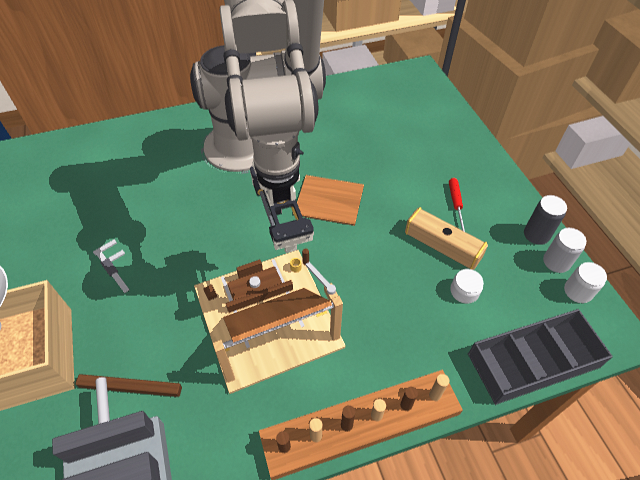

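View pics/side0.png

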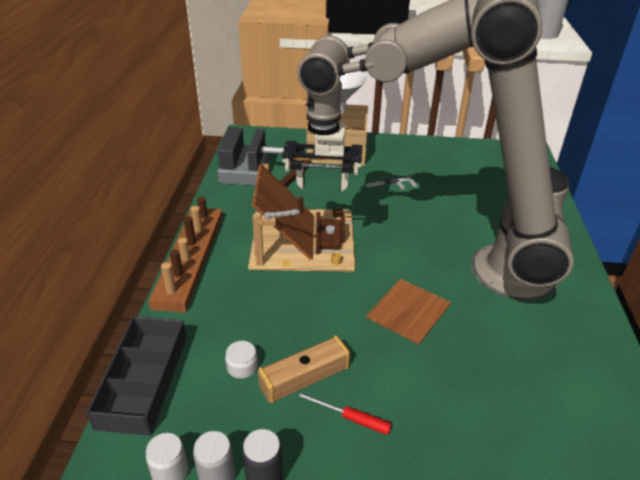

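View pics/wrist0.png

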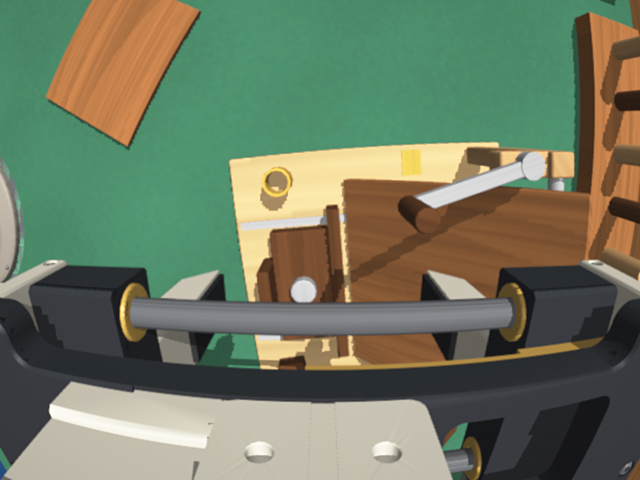

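The scene view shows the rack at about (190–345, 250–390), with the stop's tab facing the robot. The side view has it at (250–355, 205–270). The wrist view shows the ferrule at (276,182), the button at (303,290) and the knob at (425,215). I'll zoom in next.

```bash
cat > h.py <<'E'
import numpy as np,cv2,pickle
from scipy.spatial.transform import Rotation as R
def cam(n): return pickle.load(open(n+".pkl","rb"))
def ray(c,u,v,o=None):
    if "hand_eye" in c:
        dx,dy=u-c["cx"],v-c["cy"];r=np.hypot(dx,dy);t=r/c["fx"]
        d=np.array([np.sin(t)*dx/r,np.sin(t)*dy/r,np.cos(t)])
        T=np.eye(4);T[:3,:3]=R.from_euler("xyz",o["tcp_rot"]).as_matrix();T[:3,3]=o["tool_pos"]
        M=T@c["hand_eye"];return M[:3,3],M[:3,:3]@d
    d=np.array([(u-c["cx"])/c["fx"],(v-c["cy"])/c["fy"],1])
    return c["position"],R.from_euler("xyz",c["rotation"]).as_matrix()@d
def onz(c,u,v,z,o=None):
    p,d=ray(c,u,v,o);return p+d*(z-p[2])/d[2]
def tri(*rs):
    A=np.zeros((3,3));b=np.zeros(3)
    for p,d in rs:
        d=d/np.linalg.norm(d);P=np.eye(3)-np.outer(d,d);A+=P;b+=P@p
    x=np.linalg.solve(A,b);return x,[np.linalg.norm((np.eye(3)-np.outer(d,d)/(d@d))@(x-p)) for p,d in rs]
def proj(c,X,o=None):
    if "hand_eye" in c:
        T=np.eye(4);T[:3,:3]=R.from_euler("xyz",o["tcp_rot"]).as_matrix();T[:3,3]=o["tool_pos"]
        q=np.linalg.inv(T@c["hand_eye"])@np.append(X,1);q=q[:3];r=np.hypot(q[0],q[1]);t=np.arctan2(r,q[2])
        return np.array([c["cx"]+c["fx"]*t*q[0]/r,c["cy"]+c["fx"]*t*q[1]/r])
    q=R.from_euler("xyz",c["rotation"]).as_matrix().T@(np.asarray(X)-c["position"])
    return np.array([c["cx"]+c["fx"]*q[0]/q[2],c["cy"]+c["fy"]*q[1]/q[2]])
def crop(c,x,y,w,h,s,out):
    cv2.imwrite(out,cv2.resize(c["img"][y:y+h,x:x+w],None,fx=s,fy=s,interpolation=cv2.INTER_CUBIC))
E
python3 - <<'E'
from h import *
crop(cam("scene0"),180,235,180,160,4,"pics/s0c.png")
crop(cam("side0"),235,155,140,130,5,"pics/d0c.png")
E
```

```text
(no output)
```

View pics/s0c.png

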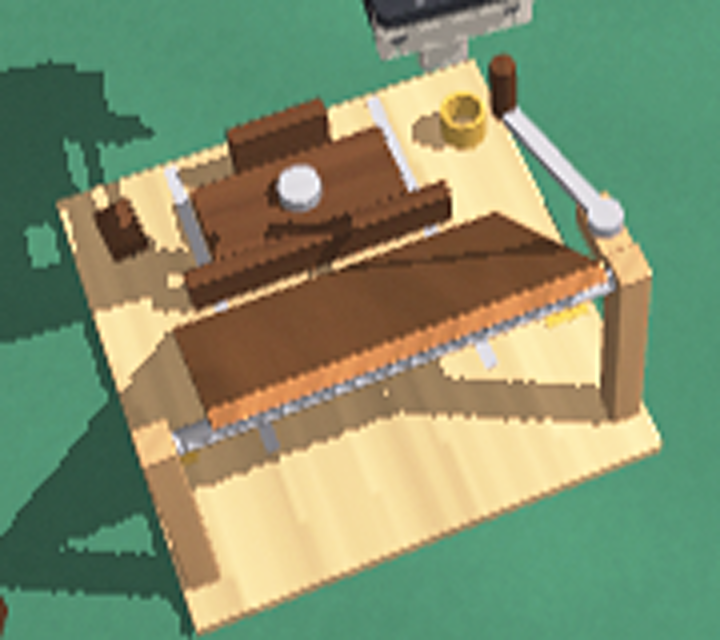

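View pics/d0c.png

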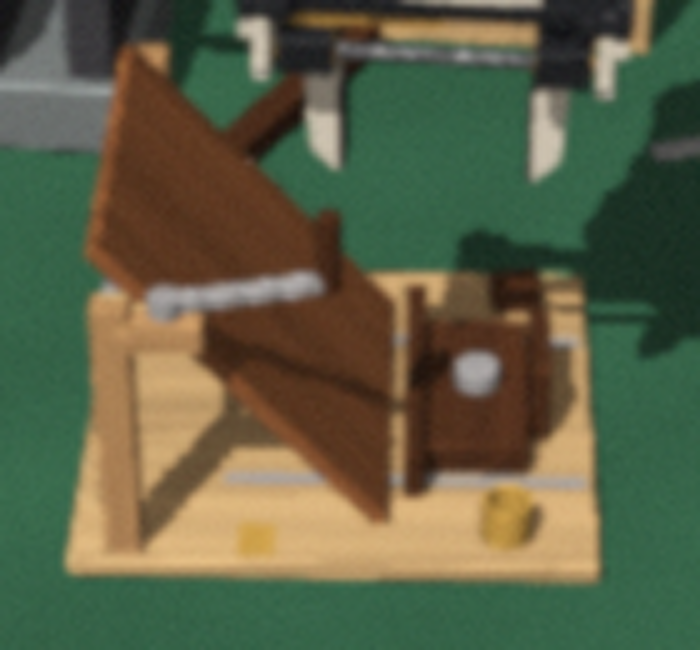

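The crops show the plate corners, the button and the knob. I'll measure them and fit the rack pose.

```bash
cat > m.py <<'E'
from h import *
s,d,w=cam("scene0"),cam("side0"),cam("wrist0")
o=dict(tool_pos=np.array([524.56,.1,226.0]),tcp_rot=np.array([-3.14,-.00025,1.5708]))
S=lambda u,v:(180+u/4,235+v/4); D=lambda u,v:(235+u/5,155+v/5)
P=np.array([[-135,-135],[-135,135],[150,135],[150,-135]])
Q=np.array([onz(s,*S(*p),12)[:2] for p in [(58,203),(474,62),(660,440),(197,626)]])
print("scene",Q.round(1)); print("edges",[round(float(np.linalg.norm(Q[i]-Q[(i+1)%4])),1) for i in range(4)])
def fit(P,Q):
    a=P-P.mean(0);b=Q-Q.mean(0);t=np.arctan2((a[:,0]*b[:,1]-a[:,1]*b[:,0]).sum(),(a*b).sum())
    Rm=np.array([[np.cos(t),-np.sin(t)],[np.sin(t),np.cos(t)]]);return t,Q.mean(0)-Rm@P.mean(0),Rm
t,T,Rm=fit(P,Q);print("rack",t,T)
Qd=np.array([onz(d,*D(*p),12)[:2] for p in [(582,272),(598,572),(70,570)]]);print("side",Qd.round(1))
t2,T2,_=fit(P[:3],Qd);print("side rack",t2,T2)
Qw=np.array([onz(w,*p,12,o)[:2] for p in [(230,161)]]);print("wrist FL",Qw)
rk=lambda X:Rm.T@(np.array(X)[:2]-T)
b,e=tri(ray(s,*S(299,183)),ray(d,*D(477,366)),ray(w,303,288,o));print("button",b,e,rk(b))
for n,a,c in [("s",s,S(299,183)),("d",d,D(477,364)),]: print(n,onz(a,*c,44),rk(onz(a,*c,44)))
x=onz(w,303,288,44,o);print("w",x,rk(x))
k,e=tri(ray(s,*S(504,62)),ray(d,*D(327,217)));print("knobtop",k,e,rk(k))
p,e=tri(ray(s,*S(605,215)),ray(d,*D(165,300)));print("pivot",p,e,rk(p))
x=onz(s,*S(278,118),62);print("tab top edge front mid",x,rk(x))
E
python3 m.py
```

```text
scene [[ 458.1 -215. ]
 [ 437.    51.4]
 [ 714.5   74.6]
 [ 737.4 -191.1]]
edges [267.3, 278.5, 266.7, 280.2]
rack 0.08348129787173228 [579.29525107 -70.64667623]
side [[ 448.9 -217.2]
 [ 427.4   57.9]
 [ 706.8   86.3]]
side rack 0.09911881933457294 [571.97197905 -65.17803431]
wrist FL [[429.43085151  52.34719752]]
button [504.48520493 -75.49636555  39.43333071] [np.float64(2.2301207894355723), np.float64(2.99511628237863), np.float64(2.4915188127356505)] [-74.95390541   1.40518821]
s [509.92740835 -76.43790935  44.        ] [-6.96091647e+01  1.31286994e-02]
d [503.05456107 -75.73594051  44.        ] [-76.39954381   1.28574092]
w [504.40347103 -70.99679829  44.        ] [-74.66016111   5.89590088]
knobtop [575.8954422   30.56795414 209.56794718] [np.float64(1.5748555064213334), np.float64(1.574855506421381)] [  5.05174892 101.14563725]
pivot [655.54427507  57.82570921 171.38677806] [np.float64(2.0512142857149214), np.float64(2.0512142857150732)] [ 86.69607215 121.66699863]
tab top edge front mid [473.98747552 -78.27751936  62.        ] [-105.57733       1.17675373]
```

The scene and side views disagree by about 7 mm. Averaging gives a rack origin near (575,-68), yaw about 0.09 and the tab front near (465,-78). I'll place the closed fingers in front of the tab and watch the contact force as I push.

Emit:
arm_command([
  {"x": -3,"y": -2.5,"z": 0,"roll": 0.045},
  {"x": -6,"y": -5,"z": 0,"roll": 0.09},
  {"x": -9.5,"y": -8.1,"z": -2,"roll": 0.09},
  {"x": -9.5,"y": -8.1,"z": -6,"roll": 0.09},
  {"x": -9.5,"y": -8.1,"z": -10,"roll": 0.09},
  {"x": -9.5,"y": -8.1,"z": -14,"roll": 0.09},
  {"x": -9.5,"y": -8.1,"z": -17,"roll": 0.09},
  {"x": -9.5,"y": -8.1,"z": -19,"roll": 0.09},
], fingers=0)

```text
time: 0.82
tool_pos: [429.2, -80.9, 34.7]
tcp_rot: [-3.14, -0.001, 1.66]
contact_force: [-0.6, -0.3, 0.8]
grip_width: 42.9
```

```bash
cat > snap.py <<'E'
import sys,pickle,cv2
from plant import bot
from h import *
t=sys.argv[1];o=bot.get_obs();print({k:np.round(o[k],3) for k in("time","tool_pos","tcp_rot","contact_force","grip_width")});pickle.dump(o,open("o"+t+".pkl","wb"))
for n in sys.argv[2:]:
    c=bot.capture(n);pickle.dump(c,open(n+t+".pkl","wb"))
    if n=="scene":crop(c,160,215,220,190,3.6,f"pics/{n}{t}.png")
    elif n=="side":crop(c,225,120,190,160,3.7,f"pics/{n}{t}.png")
    else: cv2.imwrite(f"pics/{n}{t}.png",c["img"])
E
python3 snap.py 1 wrist side scene
```

```text
{'time': np.float64(0.817), 'tool_pos': array([429.185, -80.945,  34.749]), 'tcp_rot': array([-3.14e+00, -1.00e-03,  1.66e+00]), 'contact_force': array([-0.647, -0.309,  0.796]), 'grip_width': np.float64(42.887)}
```

View pics/side1.png

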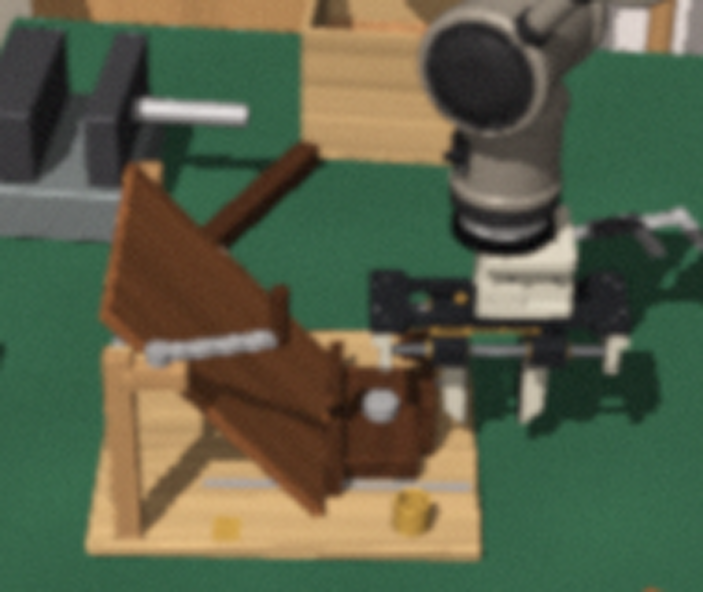

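View pics/wrist1.png

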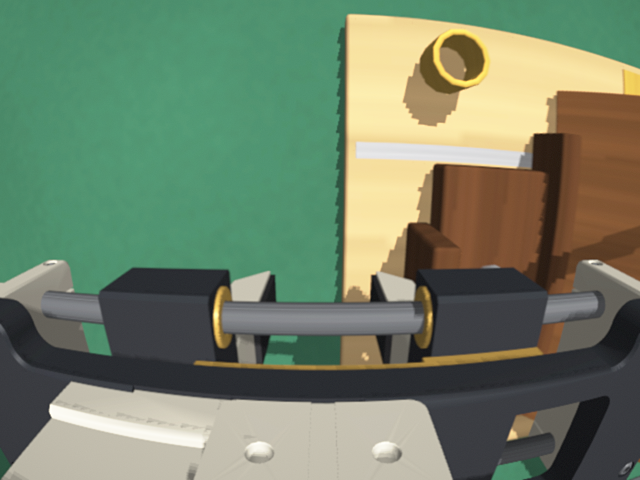

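View pics/scene1.png

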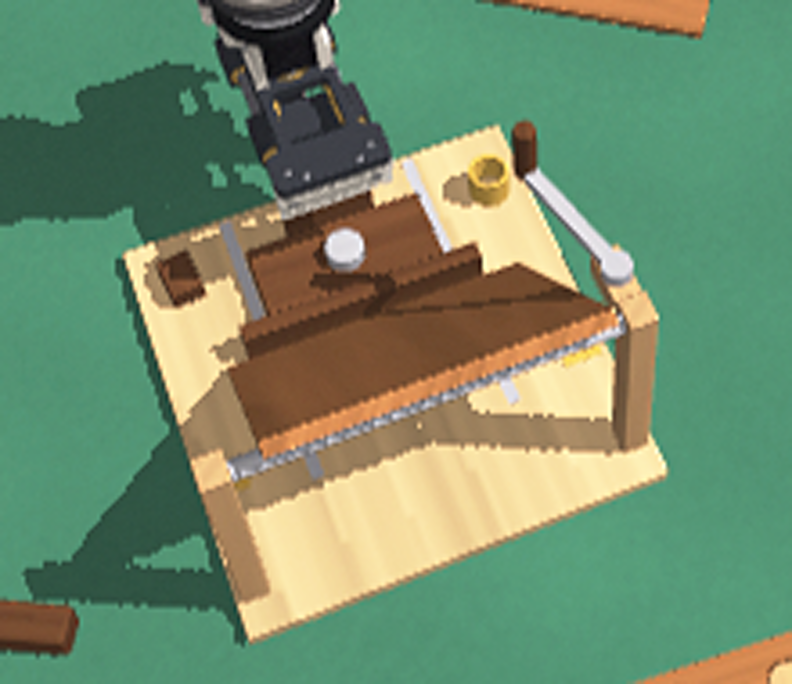

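The fingers are still closing, at 43 mm, just in front of the tab. I'll hold until they are shut.

Emit:
arm_command([
  {"z": -0.2},
  {"z": -0.2},
  {"z": -0.2},
  {"z": -0.2},
  {"z": -0.2},
  {"z": -0.2},
  {"z": -0.2},
  {"z": -0.2},
], fingers=0)

```text
$.targets[0]: bad value
```

```bash
python3 snap.py 2 wrist side
```

```text
{'time': np.float64(0.967), 'tool_pos': array([429.018, -80.634,  35.848]), 'tcp_rot': array([-3.138e+00, -2.000e-03,  1.661e+00]), 'contact_force': array([-0.286,  0.035,  1.307]), 'grip_width': np.float64(30.995)}
```

View pics/side2.png

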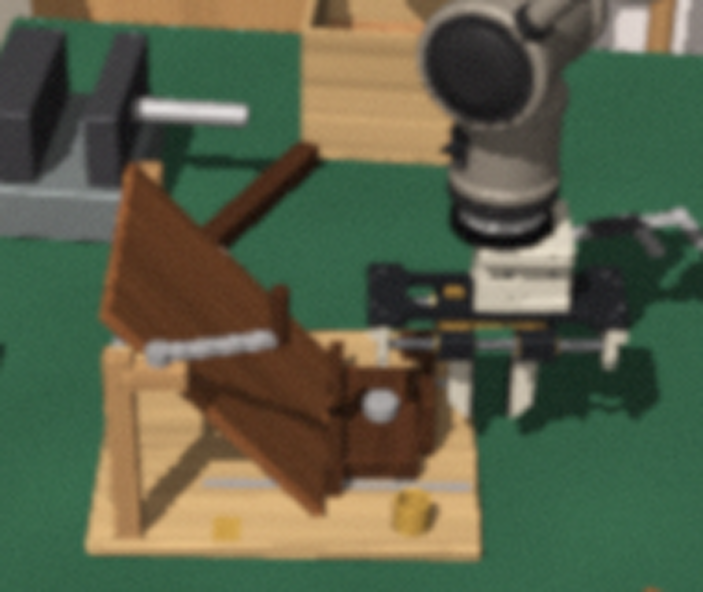

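View pics/wrist2.png

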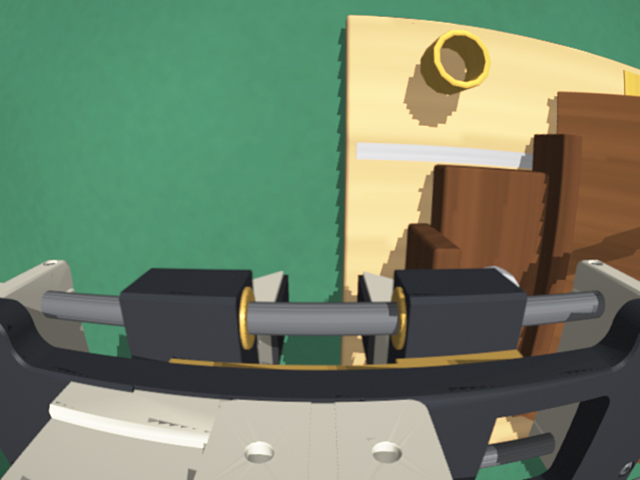

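Emit:
arm_command([
  {"x": 0,"y": 0,"z": -0.2,"roll": 0},
  {"x": 0,"y": 0,"z": -0.2,"roll": 0},
  {"x": 0,"y": 0,"z": -0.2,"roll": 0},
  {"x": 0,"y": 0,"z": -0.2,"roll": 0},
  {"x": 0,"y": 0,"z": -0.2,"roll": 0},
], fingers=0)

```text
time: 1.48
tool_pos: [430.3, -81.0, 35.2]
tcp_rot: [3.141, 0.0, 1.661]
contact_force: [0.3, -0.5, 0.5]
grip_width: 0.5
```

```bash
python3 - <<'E'
from h import *
w=cam("wrist2");o=cam("o2")
a=onz(w,348,16,12,o);b=onz(w,345,240,12,o);c=onz(w,343,320,12,o)
print(a,b,c,np.arctan2(-(a-c)[0],(a-c)[1]),np.arctan2(-(a-b)[0],(a-b)[1]))
r1=onz(w,358,150,14,o);r2=onz(w,530,160,14,o);print("rail",r1,r2,np.arctan2((r2-r1)[1],(r2-r1)[0]))
t1=onz(w,410,224,62,o);t2=onz(w,441,246,62,o);print("tab left top front / back",t1,t2)
f=onz(w,461,55,37,o);print("ferrule",f)
t=.09;ex=np.array([np.cos(t),np.sin(t)]);ey=np.array([-ex[1],ex[0]])
print("rack origin by FL corner",a[:2]+135*ex-135*ey)
print("tab mid", t1[:2]-30*ey)
E
```

```text
[428.76975777  52.71472783  12.        ] [437.96792907 -60.58587926  12.        ] [ 441.8411149 -105.5113583   12.       ] 0.08242472828530563 0.08100612420778484
rail [439.52893223 -14.98784784  14.        ] [533.14306177  -6.93694486  14.        ] 0.08578984872932338
tab left top front / back [457.3272081  -39.65389735  62.        ] [470.87486561 -46.9249888   62.        ]
ferrule [478.91481501  33.65769563  37.        ]
rack origin by FL corner [575.35698087 -69.60528698]
tab mid [460.02356457 -69.53247934]
```

The wrist view gives yaw 0.084, rack origin (575,-69.5) and tab front x near 460. I'll push gently along (1, 0.084).

Emit:
arm_command([
  {"x": 0.4,"y": 0.03,"z": 0,"roll": 0},
  {"x": 0.8,"y": 0.07,"z": 0,"roll": 0},
  {"x": 1.2,"y": 0.1,"z": 0,"roll": 0},
  {"x": 1.6,"y": 0.13,"z": 0,"roll": 0},
  {"x": 1.9,"y": 0.16,"z": 0,"roll": 0},
])

```text
time: 1.9
tool_pos: [449.8, -79.4, 34.7]
tcp_rot: [3.141, 0.0, 1.661]
contact_force: [-0.1, 1.0, 0.3]
grip_width: 0.3
```

Emit:
arm_command([
  {"x": 0.3,"y": 0.03,"z": 0,"roll": 0},
  {"x": 0.6,"y": 0.05,"z": 0,"roll": 0},
  {"x": 0.9,"y": 0.08,"z": 0,"roll": 0},
])

```text
time: 2.15
tool_pos: [457.1, -78.5, 34.6]
tcp_rot: [-3.139, -0.0, 1.661]
contact_force: [-6.0, -1.7, 3.4]
grip_width: 0.6
```

Emit:
arm_command([
  {"x": 0.3,"y": 0.03,"z": 0,"roll": 0},
  {"x": 0.5,"y": 0.04,"z": 0,"roll": 0},
  {"x": 0.5,"y": 0.04,"z": 0,"roll": 0},
])

```text
time: 2.4
tool_pos: [462.5, -78.1, 34.6]
tcp_rot: [-3.14, -0.0, 1.661]
contact_force: [-3.9, -0.6, 1.1]
grip_width: 0.6
```

```bash
python3 snap.py 3 side wrist
```

```text
{'time': np.float64(2.4), 'tool_pos': array([462.536, -78.094,  34.59 ]), 'tcp_rot': array([-3.14 , -0.   ,  1.661]), 'contact_force': array([-3.929, -0.602,  1.09 ]), 'grip_width': np.float64(0.565)}
```

View pics/wrist3.png

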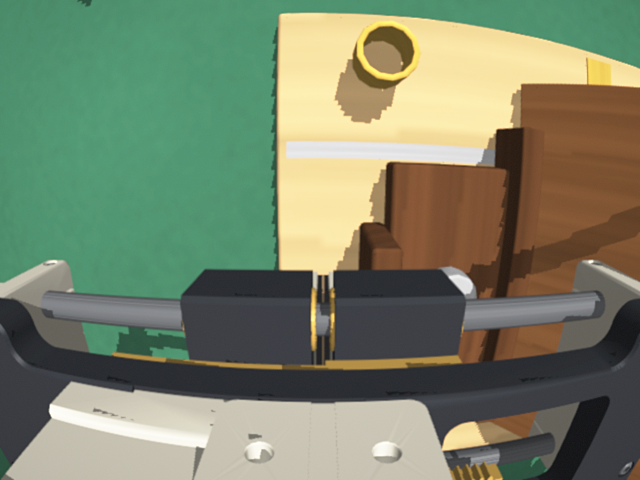

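View pics/side3.png

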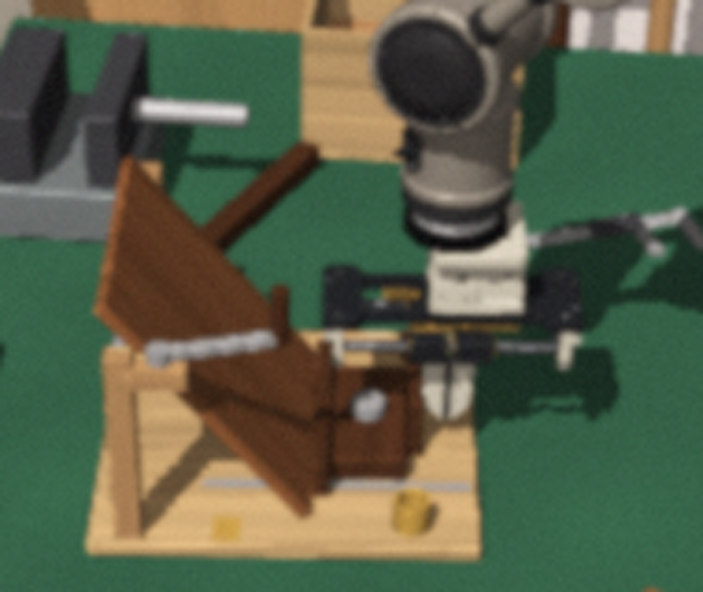

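The stop moved and has reached the panel's foot. I'll keep pushing.

Emit:
arm_command([
  {"x": 0.3,"y": 0.03,"z": 0,"roll": 0},
  {"x": 0.6,"y": 0.05,"z": 0,"roll": 0},
  {"x": 0.9,"y": 0.08,"z": 0,"roll": 0},
  {"x": 1.2,"y": 0.1,"z": 0,"roll": 0},
])

```text
time: 2.83
tool_pos: [474.3, -77.1, 34.6]
tcp_rot: [-3.14, -0.0, 1.661]
contact_force: [-5.3, -1.2, 2.4]
grip_width: 0.6
```

```bash
python3 snap.py 4 side wrist; python3 - <<'E'
from h import *
w=cam("wrist3");o=cam("o3");f=onz(w,362,224,62,o);print(f)
t=.084;ex=np.array([np.cos(t),np.sin(t)]);print("s",(f[:2]-[575.3,-69.5])@ex+117)
E
```

```text
{'time': np.float64(2.833), 'tool_pos': array([474.271, -77.096,  34.581]), 'tcp_rot': array([-3.14 , -0.   ,  1.661]), 'contact_force': array([-5.295, -1.176,  2.379]), 'grip_width': np.float64(0.613)}
[472.74825438 -38.55440959  62.        ]
s 17.40621799126879
```

View pics/side4.png

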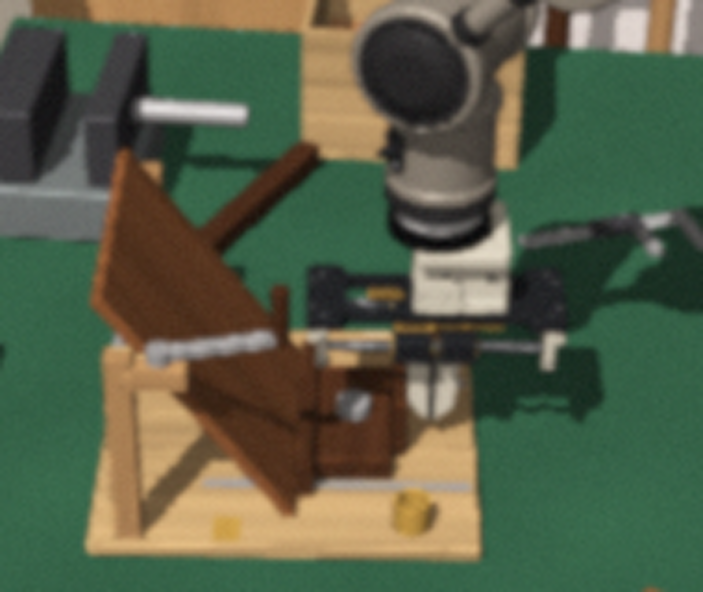

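The catch was not holding: the stop slides past 0.013 at about 5 N. By my estimate s ≈ TCP_x − 445 mm, so I'll go to about 0.075 and measure.

Emit:
arm_command([
  {"x": 0.35,"y": 0.03,"z": 0,"roll": 0},
  {"x": 0.7,"y": 0.06,"z": 0,"roll": 0},
  {"x": 1.05,"y": 0.09,"z": 0,"roll": 0},
  {"x": 1.4,"y": 0.12,"z": 0,"roll": 0},
  {"x": 1.75,"y": 0.15,"z": 0,"roll": 0},
  {"x": 2.1,"y": 0.18,"z": 0,"roll": 0},
  {"x": 2.45,"y": 0.21,"z": 0,"roll": 0},
  {"x": 2.8,"y": 0.24,"z": 0,"roll": 0},
])

```text
time: 3.6
tool_pos: [502.4, -74.7, 34.6]
tcp_rot: [-3.14, -0.0, 1.661]
contact_force: [-5.8, -1.8, 2.5]
grip_width: 0.2
```

Emit:
arm_command([
  {"x": 0.35,"y": 0.03,"z": 0,"roll": 0},
  {"x": 0.7,"y": 0.06,"z": 0,"roll": 0},
  {"x": 1.05,"y": 0.09,"z": 0,"roll": 0},
  {"x": 1.4,"y": 0.12,"z": 0,"roll": 0},
  {"x": 1.7,"y": 0.15,"z": 0,"roll": 0},
  {"x": 1.7,"y": 0.15,"z": 0,"roll": 0},
])

```text
time: 4.1
tool_pos: [520.1, -73.2, 34.6]
tcp_rot: [-3.142, -0.0, 1.661]
contact_force: [-1.5, -0.4, 0.2]
grip_width: 0.2
```

```bash
python3 snap.py 5 side wrist scene
```

```text
{'time': np.float64(4.1), 'tool_pos': array([520.13 , -73.223,  34.585]), 'tcp_rot': array([-3.142, -0.   ,  1.661]), 'contact_force': array([-1.453, -0.377,  0.202]), 'grip_width': np.float64(0.18)}
```

View pics/side5.png

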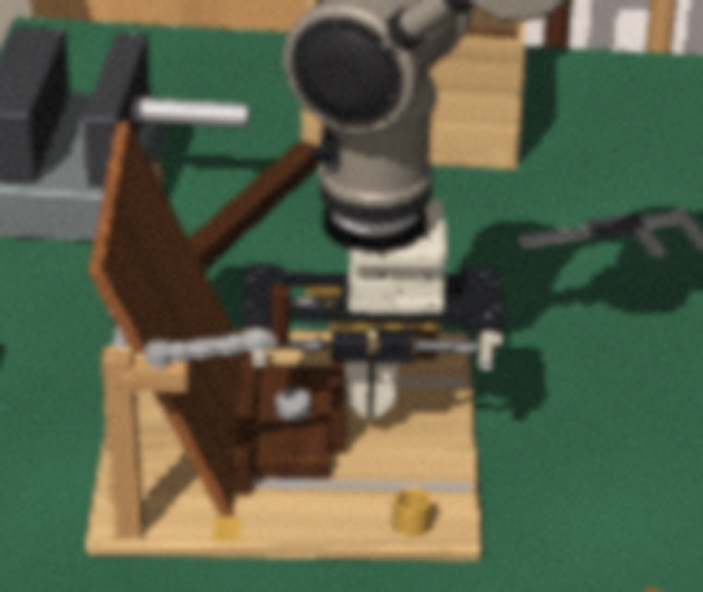

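View pics/wrist5.png

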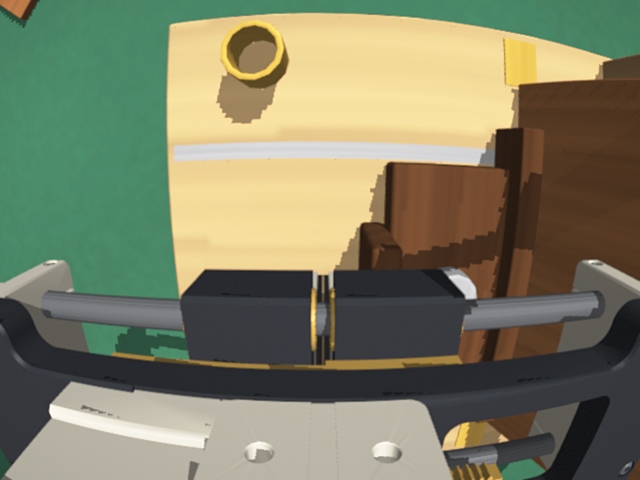

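View pics/scene5.png

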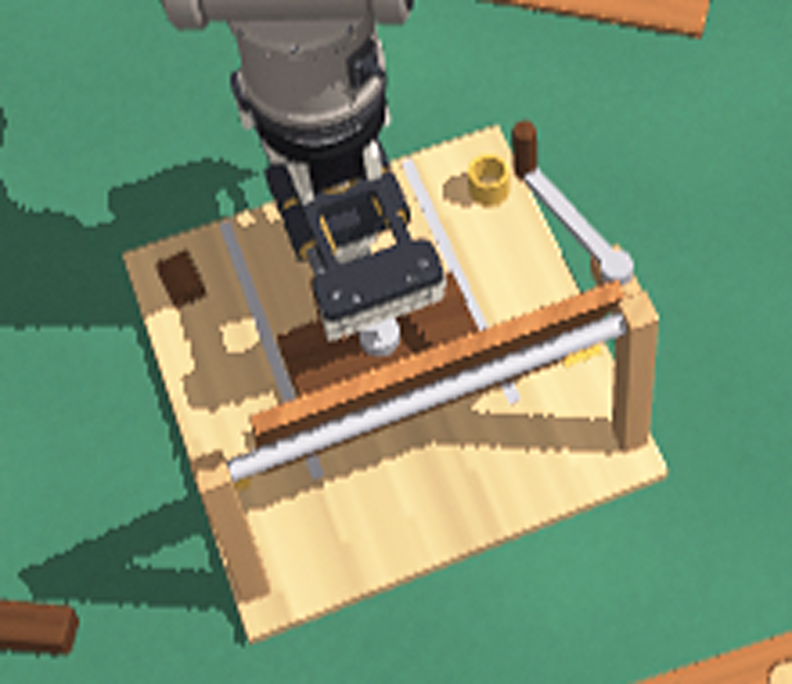

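```bash
python3 - <<'E'
from h import *
w=cam("wrist5");o=cam("o5");t=.084;ex=np.array([np.cos(t),np.sin(t)]);ey=np.array([-ex[1],ex[0]])
O=np.array([575.3,-69.5])
for n,u,v,z in [("mark L near",504,38,12),("mark R far",536,40,12),("mark mid",520,62,12),("mark bl",506,86,12),("plate FL",169,27,12),("fence back top L",543,130,42),("fence front top L",502,129,42),("tab front top L",362,224,62),("panel foot L front",519,87,12)]:
    p=onz(w,u,v,z,o)[:2]-O;print(n,(p@ex).round(1),(p@ey).round(1))
s=cam("side5")
D=lambda u,v:(225+u/3.7,120+v/3.7)
for n,u,v in [("mark mid",227,528),("panel foot",228,513)]:
    p=onz(s,*D(u,v),12)[:2]-O;print("side",n,p@ex,p@ey)
sc=cam("side5");S=D
a=ray(s,*D(93,268));b=ray(s,*D(228,513))
# left edge front? corners: intersect with vertical plane y_rack=100
for n,(p,d) in (("top",a),("foot",b)):
    y0=(p[:2]-O)@ey;dy=d[:2]@ey;q=p+d*(100-y0)/dy;print(n,(q[:2]-O)@ex,q[2])
E
```

```text
mark L near 38.5 130.6
mark R far 59.2 133.4
mark mid 48.0 118.5
mark bl 38.9 103.8
plate FL -135.9 133.0
fence back top L 43.4 80.3
fence front top L 21.3 78.4
tab front top L -41.8 39.5
panel foot L front 47.0 104.4
side mark mid 46.335103103975364 116.27679126279838
side panel foot 46.49030236350566 99.3956170790018
top 132.56446777521873 226.51767639798106
foot 46.447564303592515 12.513329434061347
```

Fence face against mark: about 5 mm short. The lean measured in the side view is 21.9° (edge length 230.7 mm, which fits). Both put s at about 0.079, so I'll push 6 mm more.

Emit:
arm_command([
  {"x": 0.2,"y": 0.02,"z": 0,"roll": 0},
  {"x": 0.4,"y": 0.03,"z": 0,"roll": 0},
  {"x": 0.6,"y": 0.05,"z": 0,"roll": 0},
  {"x": 0.6,"y": 0.05,"z": 0,"roll": 0},
  {"x": 0.6,"y": 0.05,"z": 0,"roll": 0},
])

```text
time: 4.67
tool_pos: [526.2, -72.7, 34.6]
tcp_rot: [3.141, -0.0, 1.661]
contact_force: [-2.8, -0.3, -1.8]
grip_width: 0.2
```

```bash
python3 snap.py 6 side wrist scene
```

```text
{'time': np.float64(4.667), 'tool_pos': array([526.194, -72.73 ,  34.644]), 'tcp_rot': array([ 3.141, -0.   ,  1.661]), 'contact_force': array([-2.773, -0.288, -1.774]), 'grip_width': np.float64(0.238)}
```

View pics/side6.png

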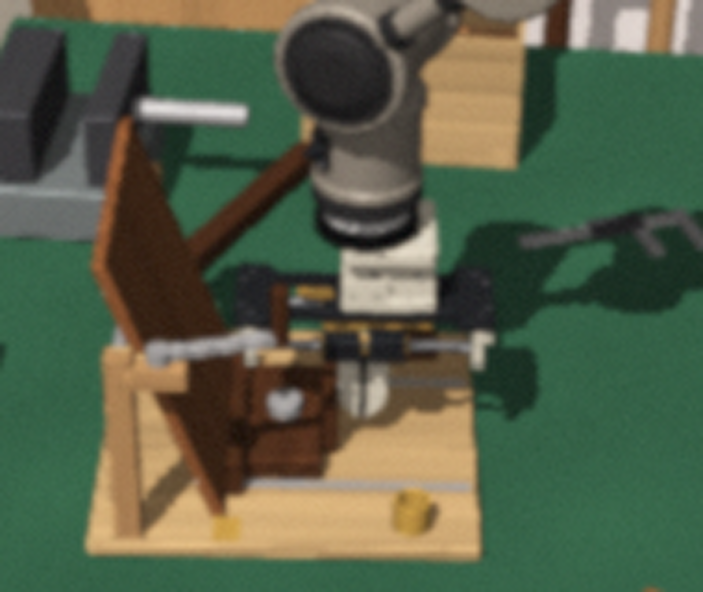

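View pics/wrist6.png

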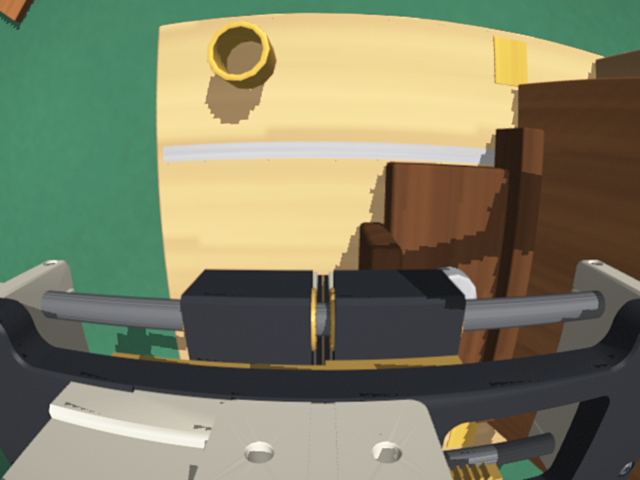

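The fence is now level with the mark middle (mark near u≈510, fence back edge u≈543 at its height). I'll back off, rise, and turn the jaws across.

Emit:
arm_command([
  {"x": -1.5,"y": -0.1,"z": 0,"roll": 0},
  {"x": -5,"y": -0.4,"z": 0,"roll": 0},
  {"x": -5,"y": -0.4,"z": 3,"roll": 0.12},
  {"x": -5,"y": -0.4,"z": 7,"roll": 0.24},
  {"x": -5,"y": -0.4,"z": 11,"roll": 0.36},
  {"x": -5,"y": -0.4,"z": 15,"roll": 0.48},
  {"x": -5,"y": -0.4,"z": 19,"roll": 0.6},
  {"x": -5,"y": -0.4,"z": 21,"roll": 0.72},
])

```text
time: 5.48
tool_pos: [478.5, -77.2, 250.6]
tcp_rot: [3.136, 0.009, 2.387]
contact_force: [0.2, -0.2, 0.6]
grip_width: 0.5
```

```bash
python3 snap.py 7 side scene wrist; python3 -c "
from plant import bot;print(bot.get_obs()['joint_positions'].round(2))"
```

```text
{'time': np.float64(5.483), 'tool_pos': array([478.481, -77.23 , 250.595]), 'tcp_rot': array([3.136, 0.009, 2.387]), 'contact_force': array([ 0.229, -0.167,  0.629]), 'grip_width': np.float64(0.54)}
[-0.32  0.25  1.6   0.    1.29 -1.13]
```

View pics/scene7.png

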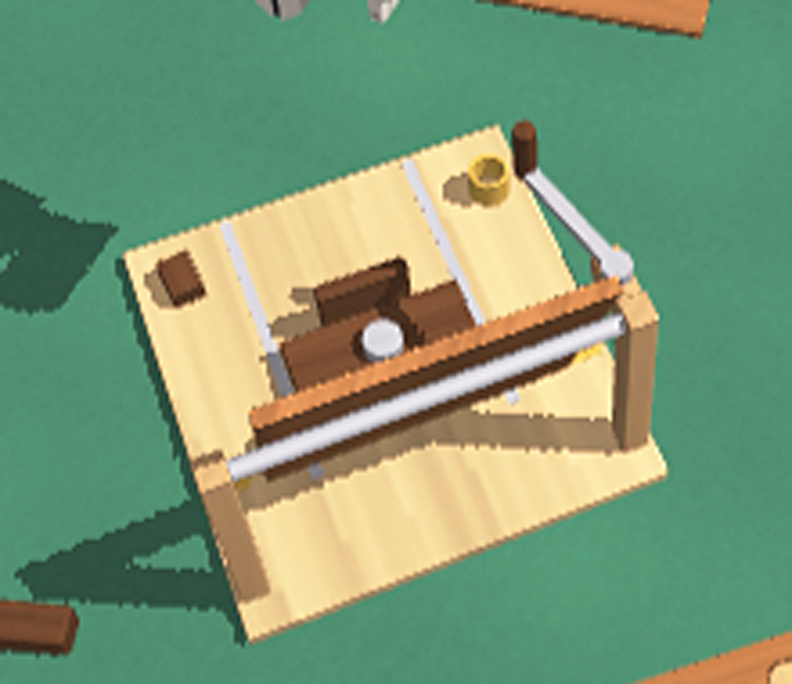

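View pics/side7.png

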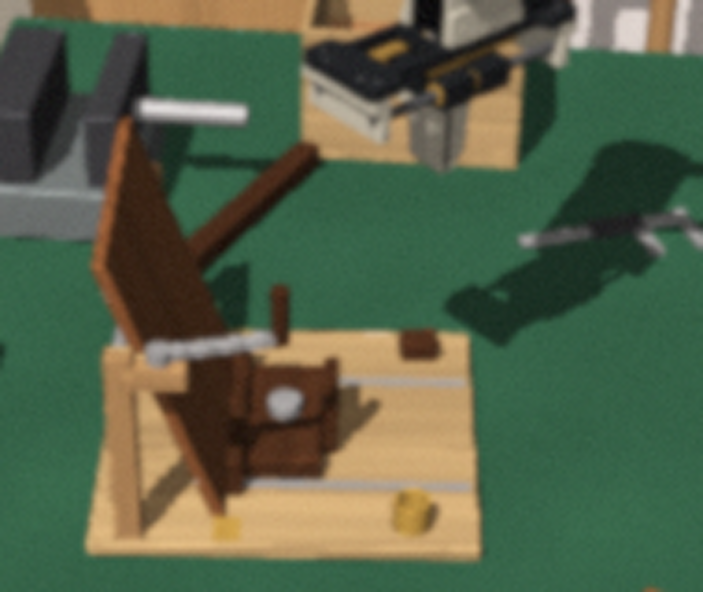

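The stop and panel stayed put. I'll measure the lean and the knob, and plan the swing.

```bash
python3 - <<'E'
from h import *
t=.084;ex=np.array([np.cos(t),np.sin(t)]);ey=np.array([-ex[1],ex[0]]);O=np.array([575.3,-69.5])
s=cam("side7");sc=cam("scene7")
D=lambda u,v:(225+u/3.7,120+v/3.7);S=lambda u,v:(160+u/3.6,215+v/3.6)
q=[]
for n,u,v in [("top",93,267),("foot",220,513)]:
    p,d=ray(s,*D(u,v));y0=(p[:2]-O)@ey;dy=d[:2]@ey;r=p+d*(100-y0)/dy;q.append([(r[:2]-O)@ex,r[2]]);print(n,q[-1])
v=np.subtract(*q);print("lean",np.degrees(np.arctan2(*v)),np.hypot(*v))
for n,a,b in [("knob top",(524,128),(280,290)),("knob base",(524,168),(280,338)),("pivot",(616,262),(160,350))]:
    k,e=tri(ray(sc,*S(*a)),ray(s,*D(*b)));p=k[:2]-O;print(n,k.round(1),np.round(e,1),"rack",(p@ex).round(1),(p@ey).round(1))
for a in [0.26,.4,.6,.8,1.0,1.2,1.4,1.5,1.57]:
    k=np.array([92-85*np.cos(a),122-85*np.sin(a)]);pd=np.array([np.sin(a),-np.cos(a)])
    off=7+min(17.5/np.cos(a) if a<1.5 else 99,9.5/np.sin(a));c=k-pd*off
    print(a,"knob",k.round(0),"fing",c.round(0),"world",(O+c[0]*ex+c[1]*ey).round(0))
E
```

```text
top [np.float64(132.5153186759041), np.float64(227.3234463317068)]
foot [np.float64(52.32664844212089), np.float64(12.39548690891354)]
lean 20.460322371481503 229.39976149836838
knob top [575.3  29.7 209.1] [1.6 1.6] rack 8.4 98.9
knob base [575.5  29.  168.8] [1.4 1.4] rack 8.5 98.2
pivot [654.6  58.  173.1] [1.8 1.8] rack 89.7 120.4
0.26 knob [ 10. 100.] fing [  3. 124.] world [568.  55.]
0.4 knob [14. 89.] fing [  4. 113.] world [569.  43.]
0.6 knob [22. 74.] fing [ 8. 94.] world [576.  25.]
0.8 knob [33. 61.] fing [18. 75.] world [587.   7.]
1.0 knob [46. 50.] fing [31. 60.] world [601.  -7.]
1.2 knob [61. 43.] fing [45. 49.] world [616. -17.]
1.4 knob [78. 38.] fing [61. 41.] world [633. -23.]
1.5 knob [86. 37.] fing [70. 38.] world [641. -25.]
1.57 knob [92. 37.] fing [75. 37.] world [647. -26.]
```

Emit:
arm_command([
  {"x": 0,"y": 3,"z": 0,"roll": 0.12},
  {"x": 0,"y": 7,"z": 0,"roll": 0.24},
  {"x": 0,"y": 11,"z": 0,"roll": 0.36},
  {"x": 0,"y": 14.5,"z": 0,"roll": 0.48},
  {"x": 1,"y": 15,"z": 0,"roll": 0.6},
  {"x": 4,"y": 15,"z": 0,"roll": 0.72},
  {"x": 7,"y": 15,"z": 0,"roll": 0.78},
  {"x": 7,"y": 15,"z": 0,"roll": 0.78},
])

```text
time: 6.3
tool_pos: [549.6, 73.5, 242.2]
tcp_rot: [3.141, 0.0, -3.121]
contact_force: [-1.8, 0.0, -1.2]
grip_width: 0.2
```

Emit:
arm_command([
  {"x": 1,"y": 0,"z": 0,"roll": 0.06},
  {"x": 1.9,"y": 0,"z": -2,"roll": 0.06},
  {"x": 1.9,"y": 0,"z": -5.5,"roll": 0.06},
  {"x": 1.9,"y": 0,"z": -5.5,"roll": 0.06},
])

```text
time: 6.63
tool_pos: [561.3, 73.2, 182.5]
tcp_rot: [3.14, -0.012, -3.065]
contact_force: [-0.5, -0.2, -0.8]
grip_width: 0.4
```

```bash
python3 snap.py 8 side scene wrist
```

```text
{'time': np.float64(6.633), 'tool_pos': array([561.293,  73.205, 182.481]), 'tcp_rot': array([ 3.14 , -0.012, -3.065]), 'contact_force': array([-0.548, -0.217, -0.815]), 'grip_width': np.float64(0.395)}
```

View pics/scene8.png

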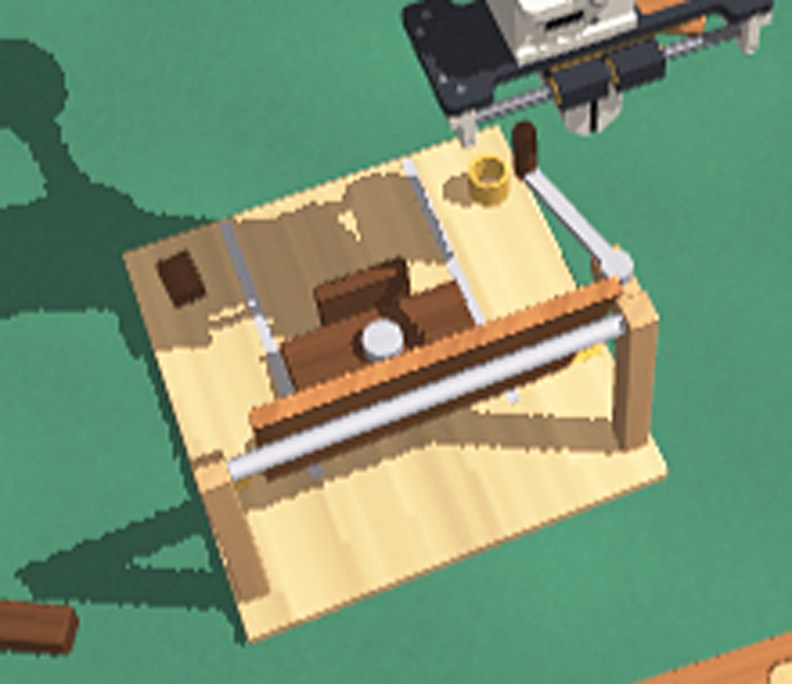

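View pics/wrist8.png

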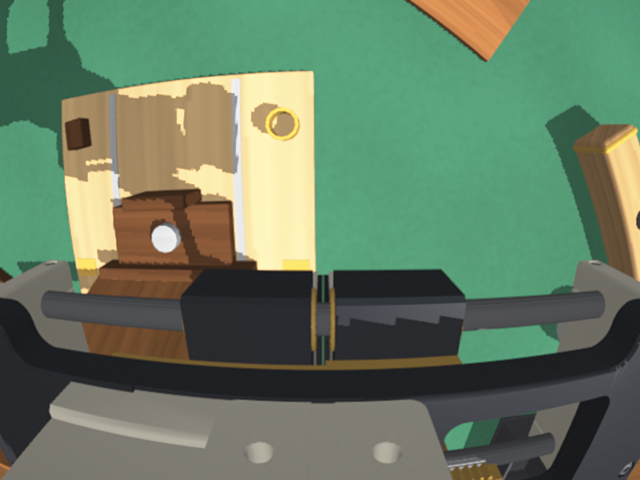

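View pics/side8.png

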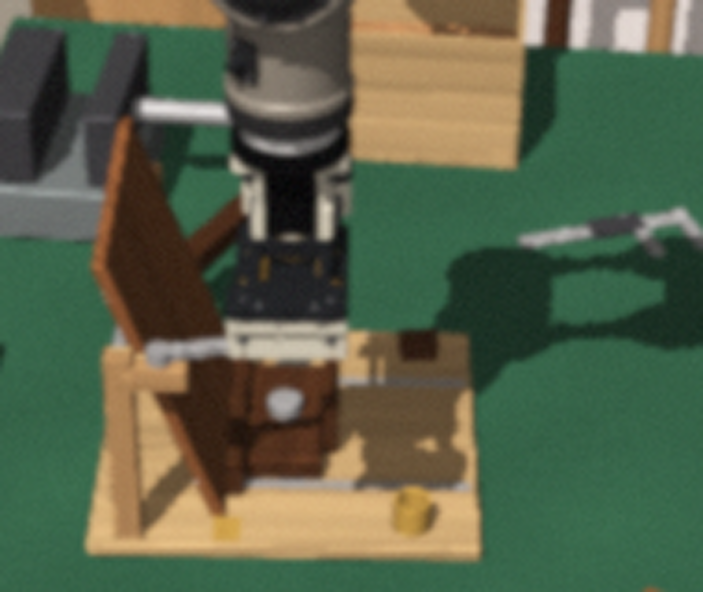

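The fingers are level with the knob on its outer side. Swinging now, slightly higher, in two calls.

Emit:
arm_command([
  {"x": 0.2,"y": -1.0,"z": 0.5,"roll": 0},
  {"x": 0.3,"y": -2.0,"z": 0.5,"roll": 0},
  {"x": 0.4,"y": -3.0,"z": 0.5,"roll": 0},
  {"x": 0.7,"y": -3.9,"z": 0.5,"roll": 0},
  {"x": 1.1,"y": -4.8,"z": 0.5,"roll": 0},
  {"x": 1.6,"y": -5.7,"z": 0.5,"roll": 0},
  {"x": 2.2,"y": -6.6,"z": 0.5,"roll": 0},
  {"x": 2.2,"y": -6.6,"z": 0.5,"roll": 0},
])

```text
time: 7.45
tool_pos: [588.1, 5.0, 194.5]
tcp_rot: [-3.141, 0.0, -3.064]
contact_force: [-0.7, 0.2, 0.3]
grip_width: 0.7
```

```bash
python3 snap.py 9 side scene wrist
```

```text
{'time': np.float64(7.45), 'tool_pos': array([588.149,   4.961, 194.49 ]), 'tcp_rot': array([-3.141,  0.   , -3.064]), 'contact_force': array([-0.68 ,  0.168,  0.289]), 'grip_width': np.float64(0.679)}
```

View pics/scene9.png

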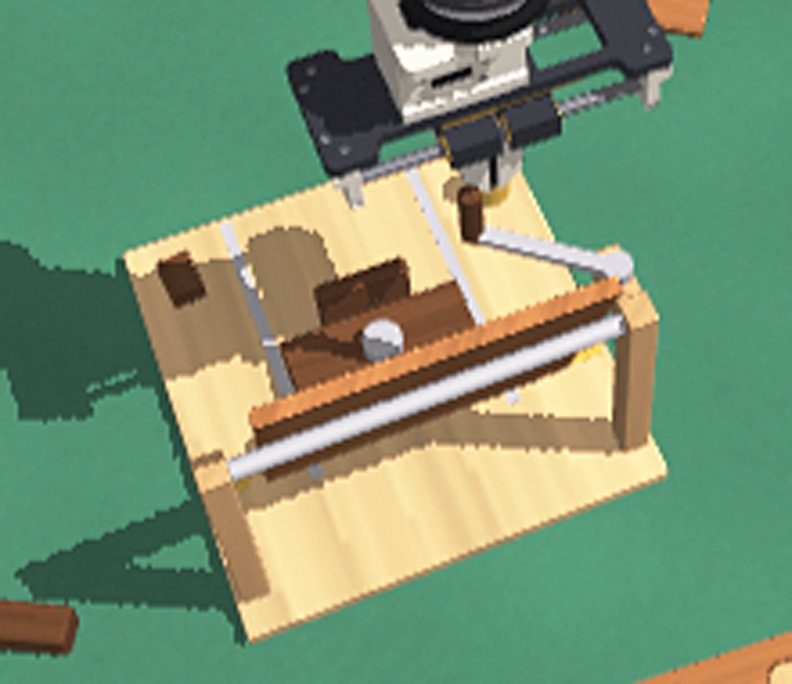

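View pics/side9.png

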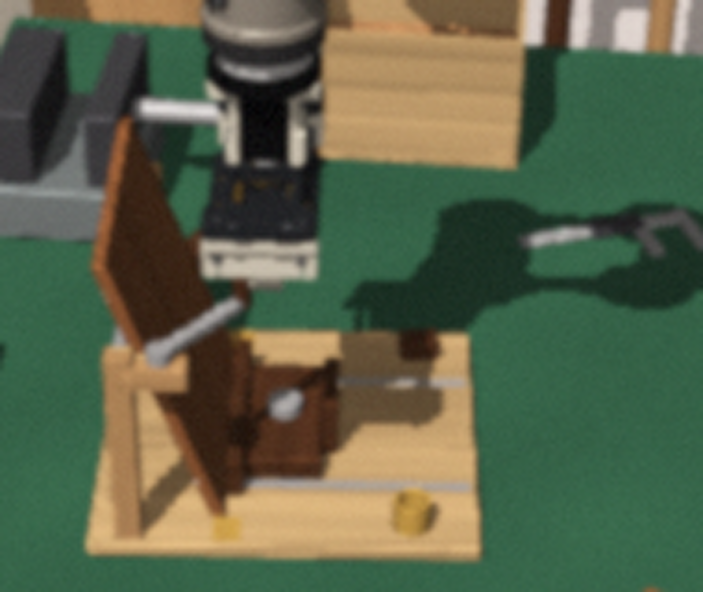

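The keeper is at about 0.8 rad and following. Continuing along its arc.

Emit:
arm_command([
  {"x": 0.7,"y": -0.7,"z": 0,"roll": 0},
  {"x": 1.4,"y": -1.4,"z": 0,"roll": 0},
  {"x": 2.1,"y": -1.9,"z": 0,"roll": 0},
  {"x": 2.9,"y": -2.4,"z": 0,"roll": 0},
  {"x": 3.7,"y": -2.7,"z": 0,"roll": 0},
  {"x": 4.4,"y": -3.0,"z": 0,"roll": 0},
  {"x": 4.4,"y": -3.0,"z": 0,"roll": 0},
])

```text
time: 8.18
tool_pos: [632.4, -23.7, 194.4]
tcp_rot: [-3.141, 0.001, -3.063]
contact_force: [-0.7, -0.1, 0.6]
grip_width: 0.5
```

```bash
python3 snap.py 10 side scene wrist
```

```text
{'time': np.float64(8.183), 'tool_pos': array([632.422, -23.716, 194.358]), 'tcp_rot': array([-3.141e+00,  1.000e-03, -3.063e+00]), 'contact_force': array([-0.677, -0.098,  0.562]), 'grip_width': np.float64(0.5)}
```

View pics/scene10.png

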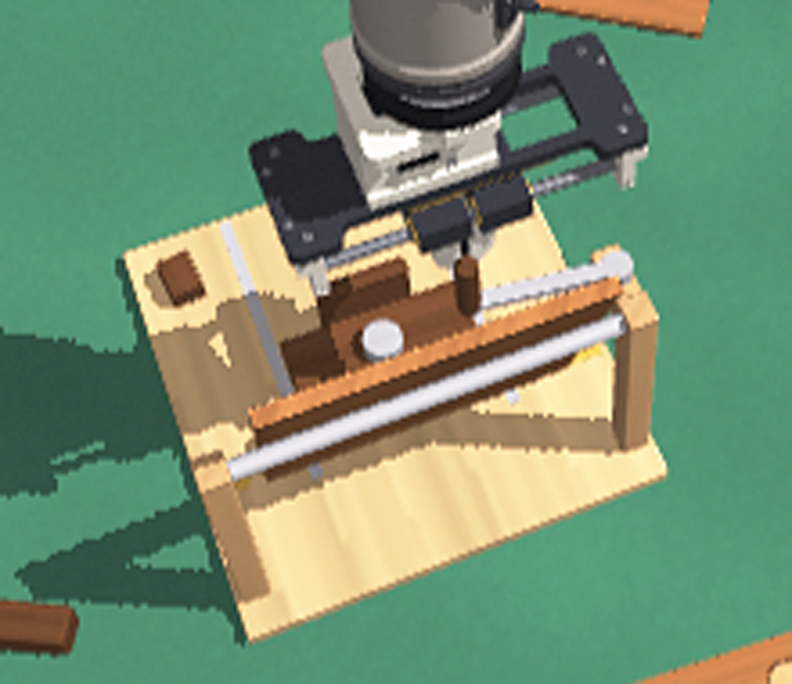

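View pics/side10.png

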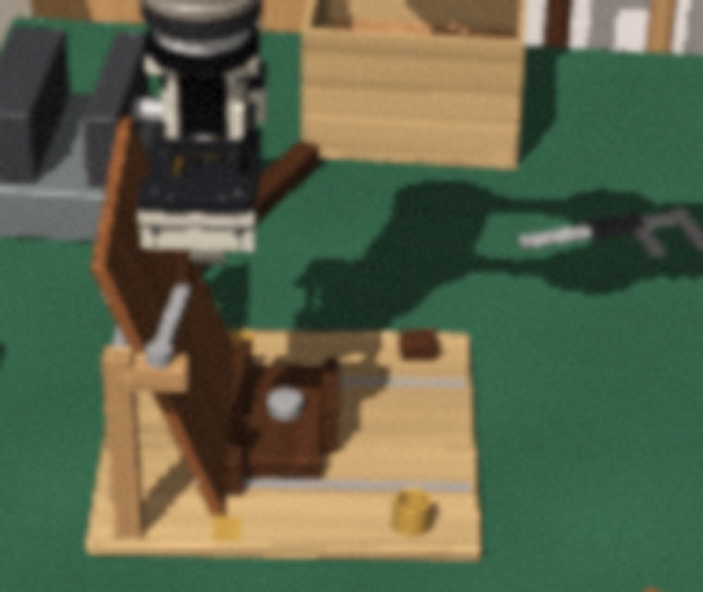

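The keeper is at about 1.4 rad with the panel clear. Small steps now to the end stop.

Emit:
arm_command([
  {"x": 0.3,"y": -0.05,"z": 0,"roll": 0},
  {"x": 0.6,"y": -0.1,"z": 0,"roll": 0},
  {"x": 0.9,"y": -0.15,"z": 0,"roll": 0},
  {"x": 1.1,"y": -0.15,"z": 0,"roll": 0},
  {"x": 1.1,"y": -0.15,"z": 0,"roll": 0},
])

```text
time: 8.75
tool_pos: [642.5, -24.3, 194.7]
tcp_rot: [-3.142, 0.0, -3.062]
contact_force: [-0.2, -0.2, 0.6]
grip_width: 0.7
```

```bash
python3 snap.py 11 side scene
```

```text
{'time': np.float64(8.75), 'tool_pos': array([642.463, -24.274, 194.748]), 'tcp_rot': array([-3.142,  0.   , -3.062]), 'contact_force': array([-0.171, -0.207,  0.592]), 'grip_width': np.float64(0.654)}
```

View pics/scene11.png

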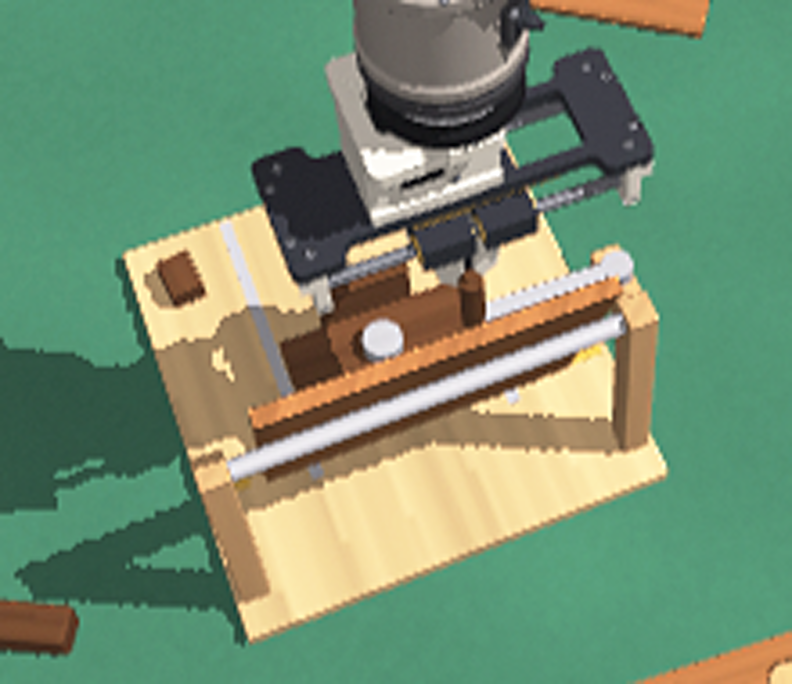

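View pics/side11.png

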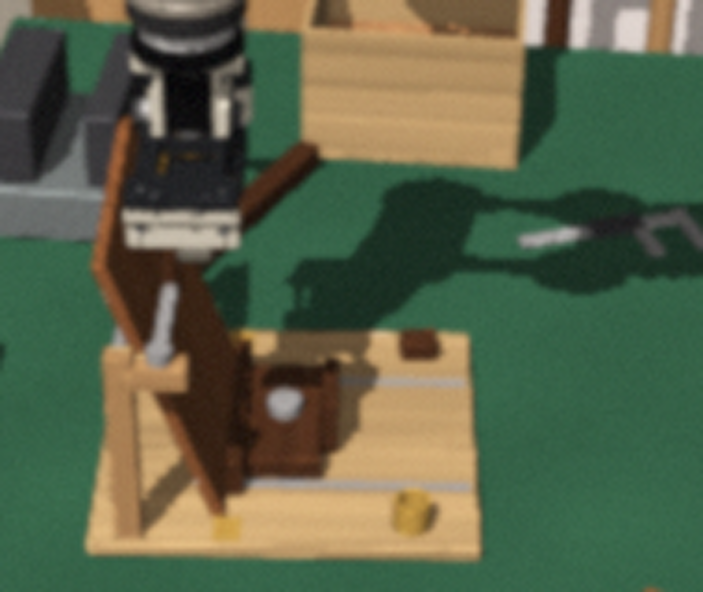

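No end-stop force yet, so a little further.

Emit:
arm_command([
  {"x": 0.2,"y": 0,"z": 0,"roll": 0},
  {"x": 0.4,"y": 0,"z": 0,"roll": 0},
  {"x": 0.5,"y": 0,"z": 0,"roll": 0},
  {"x": 0.5,"y": 0,"z": 0,"roll": 0},
])

```text
time: 9.18
tool_pos: [645.4, -24.3, 194.6]
tcp_rot: [3.141, -0.005, -3.062]
contact_force: [-6.8, 0.5, 3.1]
grip_width: 0.7
```

The end stop was met at 6.8 N. Backing straight off, then up.

Emit:
arm_command([
  {"x": -1,"y": 0,"z": 0,"roll": 0},
  {"x": -4,"y": 0,"z": 0,"roll": 0},
  {"x": -6,"y": 0,"z": 2,"roll": 0},
  {"x": -8,"y": 0,"z": 5,"roll": 0},
  {"x": -11,"y": 0,"z": 7,"roll": 0},
  {"x": -15,"y": 0,"z": 8,"roll": 0},
  {"x": -18,"y": 0,"z": 8,"roll": 0},
  {"x": -18,"y": 0,"z": 8,"roll": 0},
])

```text
time: 9.85
tool_pos: [462.7, -23.8, 275.9]
tcp_rot: [-3.141, -0.001, -3.062]
contact_force: [0.5, -0.1, 0.6]
grip_width: 0.2
```

```bash
python3 snap.py 12 side scene wrist
```

```text
{'time': np.float64(9.85), 'tool_pos': array([462.723, -23.773, 275.936]), 'tcp_rot': array([-3.141e+00, -1.000e-03, -3.062e+00]), 'contact_force': array([ 0.52 , -0.091,  0.642]), 'grip_width': np.float64(0.225)}
```

View pics/scene12.png

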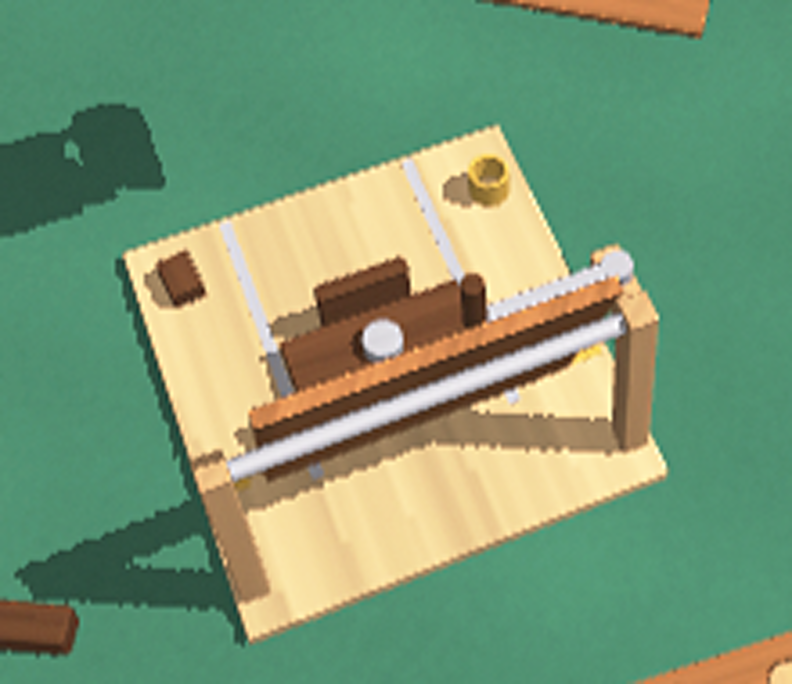

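View pics/side12.png

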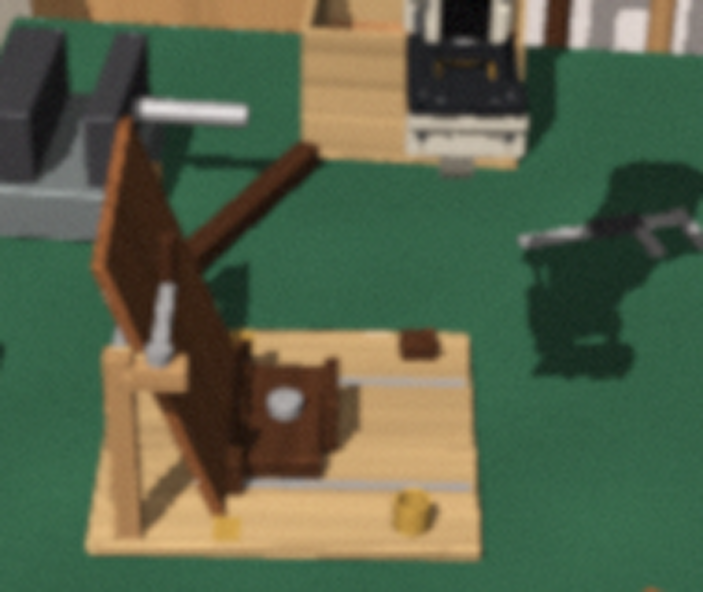

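```bash
python3 - <<'E'
import cv2,pickle
a=pickle.load(open("scene12.pkl","rb"))["img"];cv2.imwrite("pics/full12.png",a)
E
```

```text
(no output)
```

View pics/full12.png

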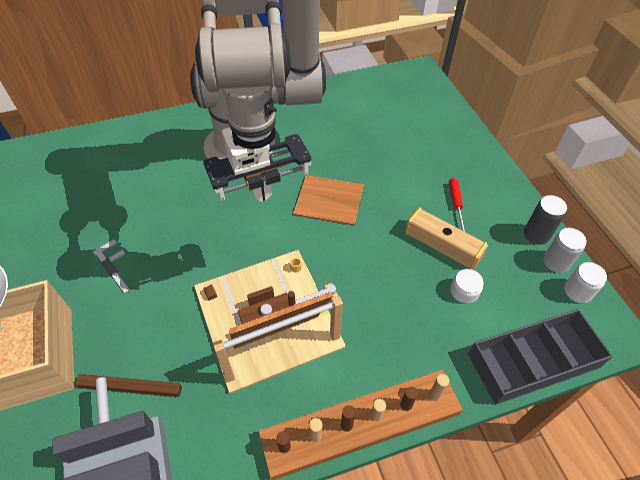

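The keeper arm (618,265)→(475,318) is parallel to the rail (slopes 0.37 and 0.37), and the bystanders look unmoved. One last numeric check, then I'll hand in.

```bash
python3 - <<'E'
from h import *
t=.084;ex=np.array([np.cos(t),np.sin(t)]);ey=np.array([-ex[1],ex[0]]);O=np.array([575.3,-69.5])
s=cam("side12");sc=cam("scene12")
D=lambda u,v:(225+u/3.7,120+v/3.7);S=lambda u,v:(160+u/3.6,215+v/3.6)
k,e=tri(ray(sc,*S(473,280)),ray(s,*D(168,238)));p,_=tri(ray(sc,*S(616,262)),ray(s,*D(158,350)))
d=(k-p)[:2];print(k,e,"keeper angle",np.arctan2(-(d@ey),-(d@ex)),np.linalg.norm(d))
q=[]
for u,v in [(93,267),(220,513)]:
    a,d=ray(s,*D(u,v));r=a+d*(100-(a[:2]-O)@ey)/(d[:2]@ey);q.append([(r[:2]-O)@ex,r[2]])
v=np.subtract(*q);print("lean",np.degrees(np.arctan2(*v)))
i0,i1=cam("scene0")["img"],sc["img"];df=cv2.absdiff(i0,i1).max(2)
for n,(x,y,w,h) in dict(head=(400,200,95,70),tin=(445,265,45,45),driver=(445,175,25,60),shaft=(70,370,115,30),calliper=(90,235,45,60)).items(): print(n,df[y:y+h,x:x+w].mean().round(1))
from plant import bot
bot.close_job()
E
```

```text
[661.18182073 -25.85963017 208.84052185] [np.float64(1.9280394390042828), np.float64(1.9280394390042646)] keeper angle 1.5557756084559118 84.22906258102924
lean 20.460322371481503
head 3.4
tin 3.0
driver 3.2
shaft 3.5
calliper 42.6
the job is handed in; nothing more can be done
```

The job is done and handed in at about 10 s on the robot's clock; no verdict was reported.

- **Stop and panel:** I pushed the stop in by its tab with shut fingers. The catch was not holding, so the button was not pressed. The stop moved at about 4–6 N until its fence was level with the brass marks. The fingers were never near the panel.
- **Keeper:** I swung it across by pushing the knob until it met the end stop, at about 7 N, then backed the arm clear.
- **Last checks:**
  - The lean measured 20.5°, on corner pixels read by eye in the side view. At the check after the push, the panel edge came out at 229 mm against 230 mm.
  - The keeper measured about 1.56 rad, with an 84 mm radius against 85 mm.
  - The stop and panel foot looked unchanged after I let go. I did not measure the gap directly.
- **Bystanders:** The head, tin, driver and shaft show no change between the first and last pictures. The ferrule and offcut look unmoved.
- **Disagreements:** The scene and side cameras differed by about 7 mm on the rack's place, so I used the wrist view. The calliper's picture area changed strongly. I put this down to the arm's shadow lying across it: nothing came near it and it sits at the same pixels.

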